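Wheels-up gyro zeroing of the class rover

TASK

The little two-wheeled rover parked among the spares in the sorting pen needs its wheels off the ground while its gyro zeroes. Pick it up, best by the bare sides of its aluminium channel at the balance point and without pressing on its gyro board, lift it out of the pen without tipping it until its wheels and caster are at least 12 cm above the table, and hold it level and still there for at least three seconds with the wheels touching nothing. Finish still holding it there in the air, and leave the acrylic gate shut and the other parts and tools where they lie.

Things in the scene. Friction and masses are not known exactly. Their poses are not given: they have to be found in the camera images.
- rover: the rover, about 0.26 kg, 170 mm long, 148 mm wide over the wheels, 70 mm high. Origin: at ground level (bottom of wheels and caster), midway between its sides, exactly below the balance point. Rover x runs along the channel towards the caster and battery holder (wheels at negative x), z up. Black holder with two battery cells on the channel's top, x +29 to +85 mm, top 70 mm above the ground
- rover_balance (a point): balance point (centre of mass lengthwise and sideways), 38 mm above the rover's origin, axes as the rover's. It lies inside the inverted aluminium U-channel that is the rover's spine: flat parallel sides 40 mm apart (rover y), 160 mm long (x -75 to +85 mm), side faces 22 to 54 mm above the ground, bare and free at x = 0; gearmotors stand out from them at x -65 to -45 mm only
- rover_caster (a point): lowest point of the rover's ball caster, under the channel at rover x = +72 mm
- rover_gyro: the rover's own orange gyro board, 34 x 30 x 5 mm, narrower than the channel, over the balance point on 5 mm standoffs on the channel's top. Origin: centre of its underside, 59 mm above the rover's origin; axes as the rover's. Ahead of it (rover x -62 to -22 mm) the controller board, also 64 mm high, and at the nose a small servo with a black arm, 70 mm high
- wheel_left: the rover's wheel at rover +y: lime-green spoked rim with black tyre, 60 mm diameter, 20 mm wide. Origin: wheel centre, at rover (-55, +64, 30) mm; the inner side of the tyre is 54 mm from the rover's middle plane. It turns on its axle against light gear friction
- wheel_right: the same wheel at rover -y, centre at rover (-55, -64, 30) mm
- pen: the sorting pen, a fixed open-topped birch tray 316 mm (x) by 436 mm (y) outside, walls 8 mm thick with the top 45 mm above the table, floor 6 mm thick. Origin: centre of its underside, on the table. Its -x wall has the gate, from y = -150 to +40 mm. The rover stands on the pen's floor behind the gate, the spares mostly at its +y side
- gate (a joint): the clear acrylic gate in the pen's -x wall, 186 x 5 mm, top edge 44 mm above the table, with a small aluminium knob outside near its free (-y) end; upright hinge at its +y end. 0 rad = shut, grows as it swings outwards. Light friction holds it
- gate_edge (a point): point on the gate's free edge, 25 mm above the table
- gyro_board: spare orange gyro board lying loose in the pen, 34 x 30 x 5 mm; origin under its centre. Leave it alone
- wheel_rim: spare lime-green wheel rim without tyre, lying flat in the pen, 52 mm diameter, 20 mm high; origin under its centre. Leave it alone
- servo_arm: spare black servo arm lying in the pen, about 48 x 14 x 7 mm; origin under its hub, the arm along its +x. Leave it alone
- axle_rod: spare silver steel axle rod, 6 mm square, 120 mm long, lying in the pen by its +y wall; origin under its middle. Leave it alone
- gear_motor: spare gear motor with yellow gearbox in the pen's far -y corner, about 68 x 36 x 18 mm; origin under it near its middle. Leave it alone
- screwdriver: screwdriver lying on the table right (-y) of the pen, 170 mm long. Leave it alone
- parts_cup: small aluminium cup on the table left (+y) of the pen, 64 mm diameter, 50 mm high. Leave it alone
- calliper: steel calliper with a grey display lying on the table left (+y) of the pen, 150 mm long. Leave it alone
Not all that is in view belongs to the job. There is more than one size of the rover; the one meant has the size given above.

How it is judged:
On the way, in this order (a step that is already met when the one before it is completed fails the run):
1. the rover is off the pen's floor, in the fingers (height (world z) of rover above 0.012 m and contact force between rover and the fingers above 1 N and contact force between rover and pen below 0.1 N), for 0.04 s.
2. held level and still for three seconds with its lowest part 12 cm or more above the table and its wheels free (height (world z) of rover above 0.115 m and angle between rover's own z axis and vertical below 0.1 rad and linear speed of rover below 0.025 m/s and angular speed of rover below 0.15 rad/s and contact force between rover and the fingers above 1 N and contact force between each of wheel_left, wheel_right and anything else below 0.1 N), for 2.9 s.
At the end, for the whole second after the job is handed in: After 2.9 s of steady holding: the fingers still hold the rover (over 1 N), its lowest part over 115 mm above the table, within 0.10 rad of level, slower than 25 mm/s and 0.15 rad/s, wheels touching nothing, pen not touched (0.1 N), gate shut within 0.1 rad (all of step 2 and contact force between rover and pen below 0.1 N and value of joint gate below 0.1 rad); the arm keeps its last pose, push and grip.
It fails at once if the rover is tipped by more than 17 degrees (angle between rover's own z axis and vertical above 0.3 rad).
It fails at once if the fingers press on the rover's gyro board (over 3 N) (contact force between rover_gyro and the fingers above 3 N or contact force between rover_gyro and the arm above 3 N).
It fails at once if the gate is pushed open (over 0.15 rad) (value of joint gate above 0.15 rad).
It fails at once if a spare part or tool is shifted by more than 20 mm (distance of any of gyro_board, wheel_rim, servo_arm, axle_rod, gear_motor, screwdriver, parts_cup, calliper from where it was at the start of the episode above 0.02 m).
It also fails if it takes over 37 s, if anything falls off the work surface, if the arm or the gripper's body presses on something with over 40 N, if the wrist force passes 120 N, or if a joint passes its speed limit or range.

ROBOT

A 7-joint arm with a two-finger parallel gripper is mounted at the origin on the work surface. World frame = base frame: x ahead of the robot, y to its left, z up, the work surface at z = 0. Lengths are in m, angles in rad, forces in N, time in s.
With the tool pointing down it reaches from about 0.4 to 0.875 m from the base axis. Payload 6.5 kg.
Tool frame: the origin (TCP) lies midway between the tips of the shut fingers; the grasp point (between the pads) lies 19 mm behind it (bot.pinch_z is the distance from the TCP to the grasp point, in m); z points along the fingers, y is the line along which they close (so a half turn about z gives the same grasp; the last joint's range is limited). The gripper opens to 88 mm and grips with 3 to 60 N. Pads are 18 mm wide; open, the fingers measure 123 mm over their backs; the gripper's body (75 mm by 187 mm) begins 45 mm behind the grasp point.
Start: joints at [-1.36, 0.536, -0.004, 1.538, 0.003, 1.067, -0.071], TCP at [0.178, 0.625, 0.239] pointing down, gripper open.
Joint ranges: [-2.7, 2.7], [-0.37, 2.16], [-1.27, 1.26], [0.24, 2.4], [-1.31, 4.45], [0.19, 1.91], [-2.76, 2.76]. Speed limits (rad/s): [2.39, 2.39, 3.14, 3.14, 3.14, 3.14, 3.14].

INTERFACE

Orientations are given as [roll, pitch, yaw] about the fixed x, y, z axes, in that order (R = Rz(yaw) Ry(pitch) Rx(roll)).
In Python, from cell import bot gives the robot as it stands.
- The arm moves only by the tool apply_moves, never from a script. Its argument "targets" is a list of rows, each an object of numbers: "dx", "dy", "dz": the shift along the tool's x, y, z in cm; "ax", "ay", "az": the turn, a rotation vector about the tool's x, y, z in degrees; "claw": the finger opening in cm, from 0 to 8.81. A call has 1 to 10 rows; each row shifts and turns the commanded pose from where the row before left it, along the tool's axes as they then stand; what a row does not reach is not made up. A row lasts 1/12 s, in which the tool goes at most 41.7 mm and 7.16 degrees, less where a joint would pass 70% of its speed; a pose out of reach is approached as far as the arm can. A call with a gripper value outside its range is refused whole. The fingers move at their own pace and stop on an object; "force" is the grip in N (left out, the last holds). Time passes only in rows, so rows that do not move let the fingers close. It gives the time, the measured TCP pose, the force, the opening and the grip force at its end, in the units of the state.
- bot.sense(): the state, without advancing time (a new reading comes with each control period).
- bot.capture(name): name is "scene" or "top"; returns a dict with "pixels" (480x640x3 uint8, blue, green, red), "range_z" (480x640 float32, m along the optical axis (not along the pixel's ray), 0 where there is no reading), "fx", "fy", "cx", "cy" (pixels), "R" (3x3) and "t" (3): a world point X has camera coordinates R X + t. Camera axes: x right, y down, z forward; pixel columns grow to the right and rows downward; lengths in m; the calibration is good to about 2 mm. A picture is of the moment at which its call begins.
- bot.finish_job(): hands the job in; it is judged then, once.
Trained networks look in a picture, given as the dict that the camera call returned (one of the last four; its "shot" number tells which), for a name from the list of things; names that differ only in an ending like _2 or _b are one class to them, and where a whole thing is asked for, a point or a joint stands for the part that bears it (a point fixed in the world has none). Each returns a list of dicts, best first, with "confidence" (0 to 1); they miss things now and then, are a little off and sometimes report something else, mostly with a low value. They report only what shows in the picture. A call takes as long as a camera call. They do not tell look-alikes from the thing itself.
- bot.trace(picture, target): "mask" (480x640 bool, what is visible of it) and "at" ([column, row] in pixels, amid what is visible of it).
The state is a dict: "clock": time; "joint_pos": joint angles; "qvel": joint speeds; "tau": joint torques, N m; "tool_pos": TCP position; "tcp_rot": TCP orientation; "contact_force": force on the tool from outside, world axes, zero at the start; "moment": the same for the moment, N m; "gripper_width": finger opening in m; "grasp_force": force on a finger pad.
Only numpy, scipy, OpenCV 4.12 (cv2) and the standard library are available. Lean on these libraries where they do the work, as an engineer would, in place of code of your own. Each camera call takes 0.05 s, during which the arm holds its last target. There are 200 camera calls.

## Working session

There is one attempt and no reset: what is moved stays moved. The work goes in short steps, Python scripts to look and compute and a tool call to move; the robot and the scene stay as the last step left them, time stands still between calls to the robot, and variables do not carry over. Pictures are saved under pics/ and viewed, at most 10 in all, crops included, and the job is handed in when it is done.

Besides the shell and the picture viewer there is one more tool, called in YAML: its name, and indented under it one key for each argument. apply_moves: Moves the arm, as the interface text tells. Its arguments: {"type":"object","properties":{"targets":{"type":"array"},"force":{"type":"number"}},"required":["targets"]}

```bash
mkdir -p pics; cat > h.py <<'E'
import numpy as np, cv2
from cell import bot
def pts(p,mask):
    v,u=np.nonzero(mask&(p["range_z"]>0)); z=p["range_z"][v,u]
    c=np.c_[(u-p["cx"])/p["fx"]*z,(v-p["cy"])/p["fy"]*z,z]
    return (c-np.array(p["t"]))@np.array(p["R"])
E
python3 - <<'E'
from h import *
s=bot.sense();print(s["clock"],s["tool_pos"],s["tcp_rot"])
for n in("top","scene"):
    p=bot.capture(n);cv2.imwrite(f"pics/{n}0.png",p["pixels"])
    for t in("rover","rover_gyro","wheel_left","pen"):
        for d in bot.trace(p,t):
            q=pts(p,d["mask"]); print(n,t,round(d["confidence"],2),np.round(d["at"]),d["mask"].sum(),np.round(np.median(q,0),3),np.round(q.min(0),3),np.round(q.max(0),3))
E
```

```text
0.0 [0.1774763  0.62465733 0.23783047] [-3.13984617e+00  1.11990903e-04  2.86484811e+00]
top rover 0.94 [322. 219.] 1830 [ 0.528 -0.025  0.065] [ 0.469 -0.093  0.005] [0.649 0.057 0.083]
top rover 0.69 [475. 354.] 4217 [ 0.22  -0.357  0.08 ] [ 0.083 -0.497 -0.006] [ 0.296 -0.214  0.104]
top rover 0.63 [125. 212.] 688 [0.56  0.444 0.008] [ 0.506  0.406 -0.003] [0.657 0.464 0.019]
top rover_gyro 0.96 [465. 351.] 399 [ 0.22  -0.33   0.085] [ 0.194 -0.356  0.071] [ 0.247 -0.303  0.096]
top rover_gyro 0.58 [324. 203.] 182 [ 0.561 -0.025  0.069] [ 0.544 -0.041  0.063] [ 0.578 -0.01   0.079]
top wheel_left 0.71 [474. 400.] 501 [ 0.112 -0.348  0.077] [ 0.082 -0.392 -0.001] [ 0.135 -0.317  0.09 ]
top wheel_left 0.69 [293. 228.] 280 [0.512 0.045 0.061] [0.483 0.032 0.004] [0.544 0.061 0.074]
top pen 0.55 [291. 207.] 22784 [0.558 0.045 0.008] [ 0.377 -0.209 -0.007] [0.747 0.275 0.075]
top pen 0.37 [251. 170.] 308 [0.657 0.151 0.021] [0.632 0.125 0.003] [0.684 0.175 0.033]
scene rover 0.86 [289. 266.] 2863 [ 0.532 -0.014  0.061] [ 0.467 -0.114  0.003] [0.647 0.061 0.08 ]
scene rover_gyro 0.78 [320. 104.] 232 [ 0.219 -0.33   0.084] [ 0.194 -0.359  0.072] [ 0.244 -0.3    0.092]
scene rover_gyro 0.59 [278. 257.] 220 [ 0.56  -0.022  0.068] [ 0.54  -0.044  0.057] [ 0.577 -0.007  0.075]
scene wheel_left 0.92 [348.  93.] 505 [ 0.117 -0.343  0.058] [ 0.022 -0.457 -0.004] [ 0.139 -0.312  0.087]
scene wheel_left 0.69 [314. 279.] 483 [0.517 0.055 0.053] [0.484 0.034 0.007] [0.544 0.061 0.069]
scene pen 0.92 [298. 306.] 26133 [0.565 0.073 0.007] [ 0.362 -0.22  -0.004] [0.734 0.267 0.078]
```

```bash
python3 - <<'E'
from h import *
a=cv2.imread("pics/top0.png")
cv2.imwrite("pics/c1.png",cv2.resize(a[120:300,190:430],None,fx=3.3,fy=3.3,interpolation=2))
p=bot.capture("top")
m=bot.trace(p,"rover")[0]["mask"]
q=pts(p,m)
# channel-related high points (wheels excluded by closeness): top-down map, overall extents
for n in("top","scene"):
    p=bot.capture(n)
    r=[d for d in bot.trace(p,"rover") if np.median(pts(p,d["mask"]),0)[0]>.45][0]
    Q=pts(p,r["mask"])
    for t in("rover_gyro","wheel_left","rover_caster"):
        for d in bot.trace(p,t):
            q=pts(p,d["mask"]&r["mask"])
            if len(q)<40: continue
            k=q[q[:,2]>.055]
            print(n,t,len(q),np.round(np.median(k,0),4),cv2.minAreaRect((k[:,:2]*1000).astype(np.float32)))
    k=Q[(Q[:,2]>.05)];
    for x in np.arange(.46,.66,.01):
        s=k[(abs(k[:,0]-x)<.005)&(abs(k[:,1]+.025)<.05)]
        if len(s)>3: print(n,round(x,2),len(s),np.round(np.percentile(s[:,1],[3,50,97]),3),np.round(np.percentile(s[:,2],[10,50,90]),3))
E
```

```text
top rover_gyro 179 [ 0.5598 -0.0246  0.0688] ((560.6964721679688, -25.758935928344727), (30.084449768066406, 33.95920181274414), 88.69807434082031)
top rover_gyro 1886 [ 0.5407 -0.0252  0.0666] ((564.1480712890625, -24.573806762695312), (149.80902099609375, 166.34185791015625), 83.91693115234375)
top wheel_left 246 [0.5118 0.0448 0.064 ] ((513.9804077148438, 45.13539123535156), (21.434873580932617, 51.353981018066406), 82.22361755371094)
top rover_caster 1875 [ 0.5405 -0.0252  0.0666] ((564.1690673828125, -24.376190185546875), (149.41152954101562, 166.34185791015625), 83.91693115234375)
top 0.48 18 [-0.074 -0.07  -0.008] [0.056 0.061 0.074]
top 0.49 83 [-0.073 -0.021  0.001] [0.06  0.071 0.077]
top 0.5 88 [-0.073 -0.019  0.002] [0.059 0.064 0.071]
top 0.51 82 [-0.074 -0.02  -0.001] [0.062 0.067 0.072]
top 0.52 81 [-0.074 -0.021 -0.001] [0.062 0.066 0.07 ]
top 0.53 72 [-0.04  -0.02  -0.003] [0.064 0.067 0.07 ]
top 0.54 74 [-0.04  -0.024 -0.004] [0.059 0.065 0.07 ]
top 0.55 77 [-0.043 -0.022 -0.004] [0.06  0.069 0.073]
top 0.56 73 [-0.043 -0.024 -0.006] [0.061 0.067 0.071]
top 0.57 73 [-0.045 -0.027 -0.006] [0.061 0.068 0.072]
top 0.58 68 [-0.046 -0.027 -0.009] [0.058 0.062 0.068]
top 0.59 89 [-0.046 -0.027 -0.009] [0.059 0.065 0.077]
top 0.6 79 [-0.048 -0.03  -0.011] [0.062 0.073 0.08 ]
top 0.61 73 [-0.049 -0.032 -0.014] [0.063 0.075 0.08 ]
top 0.62 75 [-0.051 -0.03  -0.012] [0.063 0.075 0.079]
top 0.63 69 [-0.051 -0.033 -0.015] [0.062 0.075 0.079]
top 0.64 73 [-0.052 -0.035 -0.015] [0.061 0.069 0.077]
top 0.65 12 [-0.032 -0.02  -0.015] [0.061 0.072 0.078]Traceback (most recent call last):
  File "<stdin>", line 10, in <module>
IndexError: list index out of range
```

View pics/c1.png

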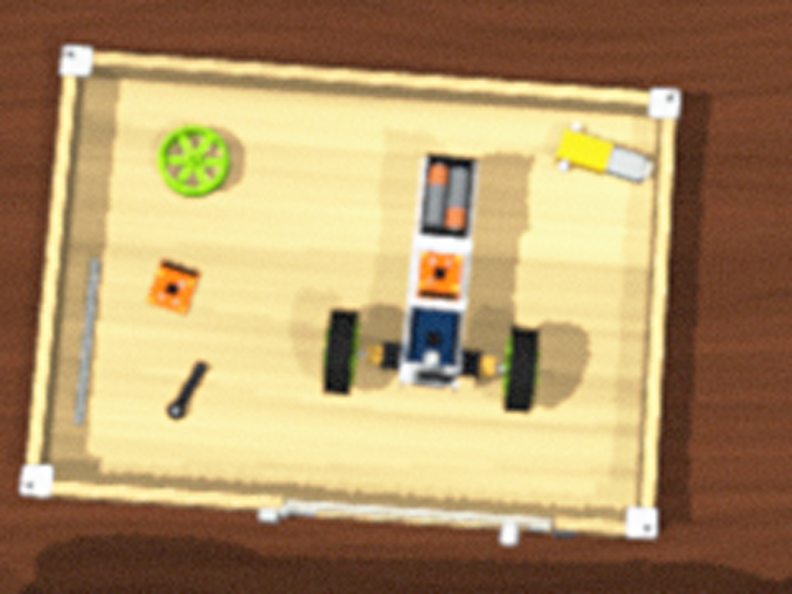

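View pics/top0.png

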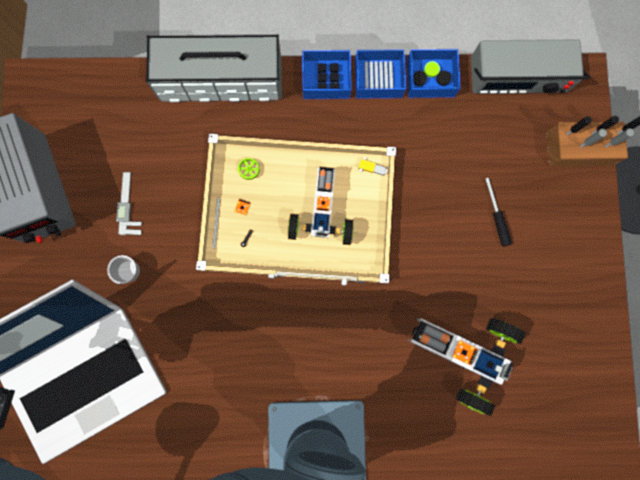

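View pics/scene0.png

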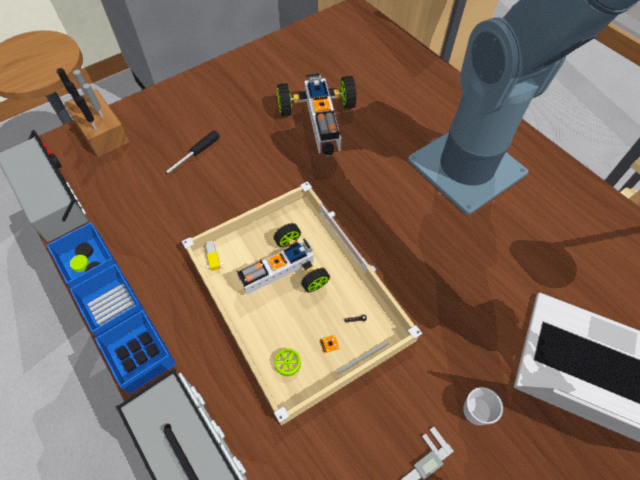

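The scene holds two rovers: A in the pen at top (322,215) / scene (280,258), and B on the bare table at top (465,350) / scene (320,105). A's measured channel is about 165 mm long. Its gyro board measures 34x30 mm and its wheels span about 148 mm, so it matches the description. B is larger (top at 85-100 mm) and stands outside the pen. The enlarged crop confirms A, with its gyro at (440,272) and bare channel sides there. The gate is shut at the bottom.

Target: TCP (0.560, -0.0245), rover yaw about -6°.

apply_moves:
  targets:
    - {"dx": -2.73, "dy": -2.6, "claw": 8.8}
    - {"dx": -2.73, "dy": -2.6}
    - {"dx": -2.73, "dy": -2.6}
    - {"dx": -2.73, "dy": -2.6}
    - {"dx": -2.73, "dy": -2.6}
    - {"dx": -2.73, "dy": -2.6}
    - {"dx": -2.73, "dy": -2.6}
    - {"dx": -2.73, "dy": -2.6}
    - {"dx": -2.73, "dy": -2.6}
    - {"dx": -2.73, "dy": -2.6}

```text
invalid input at $.targets[0]: expected keys dx, dy, dz, ax, ay, az, claw
```

apply_moves:
  targets:
    - {"dx": -2.73, "dy": -2.6}
    - {"dx": -2.73, "dy": -2.6}
    - {"dx": -2.73, "dy": -2.6}
    - {"dx": -2.73, "dy": -2.6}
    - {"dx": -2.73, "dy": -2.6}
    - {"dx": -2.73, "dy": -2.6}
    - {"dx": -2.73, "dy": -2.6}
    - {"dx": -2.73, "dy": -2.6}
    - {"dx": -2.0, "dy": -1.8}
    - {"dx": 0}

```text
invalid input at $.targets[0]: expected keys dx, dy, dz, ax, ay, az, claw
```

All keys are required in every row.

apply_moves:
  targets:
    - {"dx": -2.7, "dy": -2.6, "dz": 0, "ax": 0, "ay": 0, "az": 0, "claw": 8.8}
    - {"dx": -2.7, "dy": -2.6, "dz": 0, "ax": 0, "ay": 0, "az": 0, "claw": 8.8}
    - {"dx": -2.7, "dy": -2.6, "dz": 0, "ax": 0, "ay": 0, "az": 0, "claw": 8.8}
    - {"dx": -2.7, "dy": -2.6, "dz": 0, "ax": 0, "ay": 0, "az": 0, "claw": 8.8}
    - {"dx": -2.7, "dy": -2.6, "dz": 0, "ax": 0, "ay": 0, "az": 0, "claw": 8.8}
    - {"dx": -2.7, "dy": -2.6, "dz": 0, "ax": 0, "ay": 0, "az": 0, "claw": 8.8}
    - {"dx": -2.7, "dy": -2.6, "dz": 0, "ax": 0, "ay": 0, "az": 0, "claw": 8.8}
    - {"dx": -2.7, "dy": -2.6, "dz": 0, "ax": 0, "ay": 0, "az": 0, "claw": 8.8}
    - {"dx": -2.7, "dy": -2.6, "dz": 0, "ax": 0, "ay": 0, "az": 0, "claw": 8.8}
    - {"dx": -2.7, "dy": -2.6, "dz": 0, "ax": 0, "ay": 0, "az": 0, "claw": 8.8}

```text
clock: 1.78
tool_pos: [0.367, 0.2998, 0.239]
tcp_rot: [3.141, 0.0, 2.865]
contact_force: [-0.0, 0.1, 0.6]
gripper_width: 0.0882
grasp_force: 0.0
```

apply_moves:
  targets:
    - {"dx": -3.0, "dy": -2.8, "dz": 0, "ax": 0, "ay": 0, "az": 0, "claw": 8.8}
    - {"dx": -3.0, "dy": -2.8, "dz": 0, "ax": 0, "ay": 0, "az": 0, "claw": 8.8}
    - {"dx": -3.0, "dy": -2.8, "dz": 0, "ax": 0, "ay": 0, "az": 0, "claw": 8.8}
    - {"dx": -3.0, "dy": -2.8, "dz": 0, "ax": 0, "ay": 0, "az": 0, "claw": 8.8}
    - {"dx": -3.0, "dy": -2.8, "dz": 0, "ax": 0, "ay": 0, "az": 0, "claw": 8.8}
    - {"dx": -3.0, "dy": -2.8, "dz": 0, "ax": 0, "ay": 0, "az": 0, "claw": 8.8}
    - {"dx": -3.0, "dy": -2.8, "dz": 0, "ax": 0, "ay": 0, "az": 0, "claw": 8.8}
    - {"dx": -3.0, "dy": -2.8, "dz": 0, "ax": 0, "ay": 0, "az": -3.3, "claw": 8.8}
    - {"dx": -3.0, "dy": -2.8, "dz": 0, "ax": 0, "ay": 0, "az": -3.3, "claw": 8.8}
    - {"dx": 0, "dy": 0, "dz": 0, "ax": 0, "ay": 0, "az": -3.2, "claw": 8.8}

```text
clock: 2.62
tool_pos: [0.5624, -0.0225, 0.2393]
tcp_rot: [-3.137, 0.004, 3.029]
contact_force: [-0.8, -0.5, 0.2]
gripper_width: 0.0877
grasp_force: 0.0
```

```bash
python3 - <<'E'
from h import *
from scipy.spatial.transform import Rotation as Ro
s=bot.sense();print(s["clock"],s["tool_pos"],s["tcp_rot"])
p=bot.capture("scene")
r=[d for d in bot.trace(p,"rover") if np.median(pts(p,d["mask"]),0)[0]>.45]
for d in r: q=pts(p,d["mask"]);print(d["confidence"],d["at"],len(q),np.median(q,0))
for d in bot.trace(p,"rover_gyro"): q=pts(p,d["mask"]);print(d["confidence"],d["at"],len(q),np.median(q,0))
R=Ro.from_euler("xyz",s["tcp_rot"]).as_matrix()
print((R.T@(np.array([.560,-.0245,.025])-s["tool_pos"])*100).round(2))
cv2.imwrite("pics/s2.png",cv2.resize(p["pixels"][130:390,170:430],None,fx=2.3,fy=2.3))
E
```

```text
2.6167 [ 0.56240379 -0.02249319  0.23933647] [-3.13722075  0.00418845  3.02903228]
0.98 [284.2, 267.7] 2668 [ 0.53831176 -0.01184351  0.0605702 ]
0.57 [323.0, 102.5] 278 [ 0.21786697 -0.32757803  0.08417267]
0.56 [276.9, 259.1] 199 [ 0.56034328 -0.02122235  0.06782447]
0.52 [288.8, 267.0] 2715 [ 0.53836606 -0.01157246  0.06055763]
[ 0.31 -0.13 21.43]
```

View pics/s2.png

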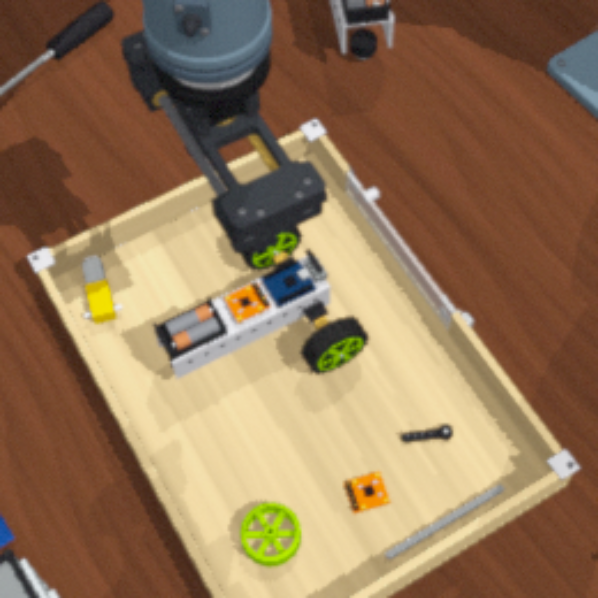

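The rover is undisturbed in the crop: gyro at (247,302), fingers above and in line with it. Descending.

apply_moves:
  targets:
    - {"dx": 0.3, "dy": 0, "dz": 1.6, "ax": 0, "ay": 0, "az": 0, "claw": 8.8}
    - {"dx": 0, "dy": 0, "dz": 1.6, "ax": 0, "ay": 0, "az": 0, "claw": 8.8}
    - {"dx": 0, "dy": 0, "dz": 1.6, "ax": 0, "ay": 0, "az": 0, "claw": 8.8}
    - {"dx": 0, "dy": 0, "dz": 1.6, "ax": 0, "ay": 0, "az": 0, "claw": 8.8}
    - {"dx": 0, "dy": 0, "dz": 1.6, "ax": 0, "ay": 0, "az": 0, "claw": 8.8}
    - {"dx": 0, "dy": 0, "dz": 1.6, "ax": 0, "ay": 0, "az": 0, "claw": 8.8}
    - {"dx": 0, "dy": 0, "dz": 1.6, "ax": 0, "ay": 0, "az": 0, "claw": 8.8}
    - {"dx": 0, "dy": 0, "dz": 1.6, "ax": 0, "ay": 0, "az": 0, "claw": 8.8}
    - {"dx": 0, "dy": 0, "dz": 0, "ax": 0, "ay": 0, "az": 0, "claw": 8.8}
    - {"dx": 0, "dy": 0, "dz": 0, "ax": 0, "ay": 0, "az": 0, "claw": 8.8}

```text
clock: 3.6
tool_pos: [0.5553, -0.0115, 0.1105]
tcp_rot: [3.141, -0.002, 3.037]
contact_force: [0.2, 0.2, -0.2]
gripper_width: 0.088
grasp_force: 0.0
```

apply_moves:
  targets:
    - {"dx": -0.6, "dy": -1.1, "dz": 0, "ax": 0, "ay": 0, "az": 0, "claw": 8.8}
    - {"dx": 0, "dy": 0, "dz": 0.6, "ax": 0, "ay": 0, "az": 0, "claw": 8.8}
    - {"dx": 0, "dy": 0, "dz": 0, "ax": 0, "ay": 0, "az": 0, "claw": 8.8}
    - {"dx": 0, "dy": 0, "dz": 0, "ax": 0, "ay": 0, "az": 0, "claw": 8.8}

```text
clock: 3.93
tool_pos: [0.5611, -0.0251, 0.1049]
tcp_rot: [3.142, 0.0, 3.035]
contact_force: [-0.0, -0.6, 0.1]
gripper_width: 0.088
grasp_force: 0.0
```

```bash
python3 - <<'E'
from h import *
p=bot.capture("scene")
for d in bot.trace(p,"rover"): q=pts(p,d["mask"]);print(d["confidence"],d["at"],len(q),np.median(q,0))
cv2.imwrite("pics/s3.png",cv2.resize(p["pixels"][180:330,200:360],None,fx=3.7,fy=3.7))
E
```

```text
0.69 [330.4, 115.4] 1548 [ 0.23839224 -0.28282697  0.07709873]
0.63 [275.0, 275.3] 1663 [ 0.5772272  -0.01276157  0.0590403 ]
```

View pics/s3.png

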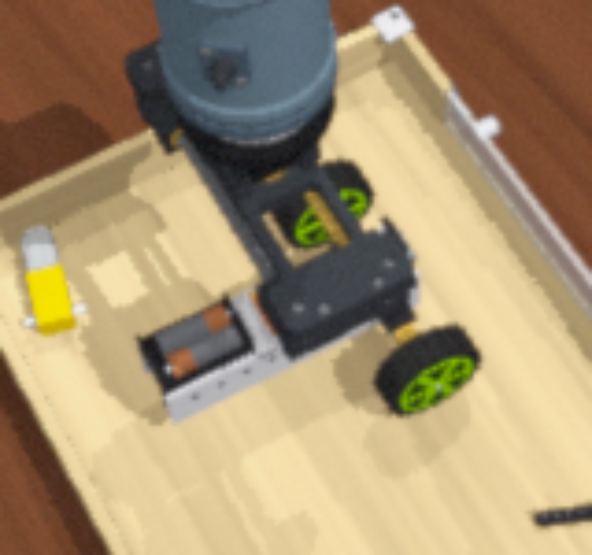

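The gripper is astride the channel over the gyro, with the +y wheel clear at (430,370). Going down.

apply_moves:
  targets:
    - {"dx": 0, "dy": 0, "dz": 1.0, "ax": 0, "ay": 0, "az": 0, "claw": 8.8}
    - {"dx": 0, "dy": 0, "dz": 1.0, "ax": 0, "ay": 0, "az": 0, "claw": 8.8}
    - {"dx": 0, "dy": 0, "dz": 1.0, "ax": 0, "ay": 0, "az": 0, "claw": 8.8}
    - {"dx": 0, "dy": 0, "dz": 1.0, "ax": 0, "ay": 0, "az": 0, "claw": 8.8}
    - {"dx": 0, "dy": 0, "dz": 1.0, "ax": 0, "ay": 0, "az": 0, "claw": 8.8}
    - {"dx": 0, "dy": 0, "dz": 1.0, "ax": 0, "ay": 0, "az": 0, "claw": 8.8}
    - {"dx": 0, "dy": 0, "dz": 1.0, "ax": 0, "ay": 0, "az": 0, "claw": 8.8}
    - {"dx": 0, "dy": 0, "dz": 1.0, "ax": 0, "ay": 0, "az": 0, "claw": 8.8}
    - {"dx": 0, "dy": 0, "dz": 0, "ax": 0, "ay": 0, "az": 0, "claw": 8.8}
    - {"dx": 0, "dy": 0, "dz": 0, "ax": 0, "ay": 0, "az": 0, "claw": 8.8}

```text
clock: 4.87
tool_pos: [0.5605, -0.0249, 0.0241]
tcp_rot: [-3.141, -0.001, 3.036]
contact_force: [0.3, 0.6, -0.1]
gripper_width: 0.0879
grasp_force: 0.0
```

apply_moves:
  targets:
    - {"dx": 0, "dy": 0, "dz": 0, "ax": 0, "ay": 0, "az": 0, "claw": 3.5}
    - {"dx": 0, "dy": 0, "dz": 0, "ax": 0, "ay": 0, "az": 0, "claw": 3.5}
    - {"dx": 0, "dy": 0, "dz": 0, "ax": 0, "ay": 0, "az": 0, "claw": 3.5}
    - {"dx": 0, "dy": 0, "dz": 0, "ax": 0, "ay": 0, "az": 0, "claw": 3.5}
    - {"dx": 0, "dy": 0, "dz": 0, "ax": 0, "ay": 0, "az": 0, "claw": 3.5}
    - {"dx": 0, "dy": 0, "dz": 0, "ax": 0, "ay": 0, "az": 0, "claw": 3.5}
    - {"dx": 0, "dy": 0, "dz": 0, "ax": 0, "ay": 0, "az": 0, "claw": 3.5}
    - {"dx": 0, "dy": 0, "dz": 0, "ax": 0, "ay": 0, "az": 0, "claw": 3.5}
    - {"dx": 0, "dy": 0, "dz": 0, "ax": 0, "ay": 0, "az": 0, "claw": 3.5}
    - {"dx": 0, "dy": 0, "dz": 0, "ax": 0, "ay": 0, "az": 0, "claw": 3.5}
  force: 30

```text
clock: 5.7
tool_pos: [0.561, -0.0247, 0.0248]
tcp_rot: [3.141, 0.0, 3.036]
contact_force: [0.6, 0.4, 0.6]
gripper_width: 0.0396
grasp_force: 30.0
```

apply_moves:
  targets:
    - {"dx": 0, "dy": 0, "dz": -0.2, "ax": 0, "ay": 0, "az": 0, "claw": 3.5}
    - {"dx": 0, "dy": 0, "dz": -0.4, "ax": 0, "ay": 0, "az": 0, "claw": 3.5}
    - {"dx": 0, "dy": 0, "dz": -0.4, "ax": 0, "ay": 0, "az": 0, "claw": 3.5}
    - {"dx": 0, "dy": 0, "dz": -0.4, "ax": 0, "ay": 0, "az": 0, "claw": 3.5}
    - {"dx": 0, "dy": 0, "dz": -0.4, "ax": 0, "ay": 0, "az": 0, "claw": 3.5}
    - {"dx": 0, "dy": 0, "dz": -0.2, "ax": 0, "ay": 0, "az": 0, "claw": 3.5}
    - {"dx": 0, "dy": 0, "dz": 0, "ax": 0, "ay": 0, "az": 0, "claw": 3.5}
    - {"dx": 0, "dy": 0, "dz": 0, "ax": 0, "ay": 0, "az": 0, "claw": 3.5}

```text
clock: 6.37
tool_pos: [0.5611, -0.0248, 0.0449]
tcp_rot: [3.142, 0.0, 3.036]
contact_force: [0.7, -0.5, -2.7]
gripper_width: 0.0398
grasp_force: 30.0
```

```bash
cat > lv.py <<'E'
from h import *
s=bot.sense();p=bot.capture("scene")
for d in bot.trace(p,"rover")+bot.trace(p,"wheel_left"):
    q=pts(p,d["mask"])
    if np.median(q[:,0])<.4: continue
    print(round(d["confidence"],2),np.round(d["at"]),len(q),np.round(np.median(q,0),3),np.round(np.percentile(q,[1,99],0),3).tolist())
r=[d["mask"] for d in bot.trace(p,"rover") if np.median(pts(p,d["mask"])[:,0])>.4][0]
q=pts(p,r); q=(q-[.561,-.0248,s["tool_pos"][2]-.025])@np.array([[np.cos(.105),np.sin(.105),0],[-np.sin(.105),np.cos(.105),0],[0,0,1]]).T
q[:,:2]=(pts(p,r)-[.561,-.0248,0])[:,:2]@np.array([[np.cos(.105),-np.sin(.105)],[np.sin(.105),np.cos(.105)]]).T
# channel +y side face: slope of the face points' lower and upper edges along rover x
f=q[(abs(q[:,1]-.02)<.004)]
for x in np.arange(.02,.09,.01):
    k=f[abs(f[:,0]-x)<.005]
    if len(k)>5: print(round(x,2),len(k),np.round(np.percentile(k[:,2],[5,50,95])*1000))
E
python3 - <<'E'
exec(open("lv.py").read())
cv2.imwrite("pics/s4.png",cv2.resize(p["pixels"][180:330,200:360],None,fx=3.7,fy=3.7))
E
```

```text
0.91 [303. 257.] 1851 [ 0.529 -0.013  0.081] [[0.463, -0.084, 0.005], [0.645, 0.059, 0.152]]
0.8 [317. 274.] 446 [0.512 0.055 0.068] [[0.476, 0.016, 0.004], [0.543, 0.069, 0.136]]
0.26 [365. 358.] 175 [0.525 0.23  0.012] [[0.471, 0.223, 0.008], [0.584, 0.237, 0.015]]
0.03 40 [32. 48. 69.]
0.04 55 [33. 56. 72.]
0.05 54 [31. 55. 72.]
0.06 51 [33. 53. 69.]
0.07 56 [32. 54. 70.]
0.08 55 [34. 56. 73.]
```

View pics/s4.png

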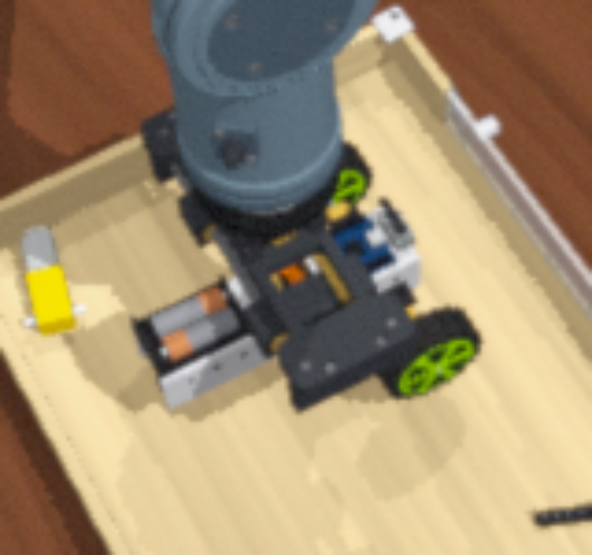

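The rover hangs level: the channel face is flat along x, and the full 2.7 N weight is on the wrist. Lifting to about 130 mm.

apply_moves:
  targets:
    - {"dx": 0, "dy": 0, "dz": -0.6, "ax": 0, "ay": 0, "az": 0, "claw": 3.5}
    - {"dx": 0, "dy": 0, "dz": -1.2, "ax": 0, "ay": 0, "az": 0, "claw": 3.5}
    - {"dx": 0, "dy": 0, "dz": -1.4, "ax": 0, "ay": 0, "az": 0, "claw": 3.5}
    - {"dx": 0, "dy": 0, "dz": -1.4, "ax": 0, "ay": 0, "az": 0, "claw": 3.5}
    - {"dx": 0, "dy": 0, "dz": -1.4, "ax": 0, "ay": 0, "az": 0, "claw": 3.5}
    - {"dx": 0, "dy": 0, "dz": -1.4, "ax": 0, "ay": 0, "az": 0, "claw": 3.5}
    - {"dx": 0, "dy": 0, "dz": -1.4, "ax": 0, "ay": 0, "az": 0, "claw": 3.5}
    - {"dx": 0, "dy": 0, "dz": -1.2, "ax": 0, "ay": 0, "az": 0, "claw": 3.5}
    - {"dx": 0, "dy": 0, "dz": -0.8, "ax": 0, "ay": 0, "az": 0, "claw": 3.5}
    - {"dx": 0, "dy": 0, "dz": -0.3, "ax": 0, "ay": 0, "az": 0, "claw": 3.5}

```text
clock: 7.4
tool_pos: [0.5618, -0.0248, 0.1575]
tcp_rot: [3.141, 0.002, 3.036]
contact_force: [-0.9, 0.4, -1.9]
gripper_width: 0.0397
grasp_force: 30.0
```

```bash
python3 - <<'E'
exec(open("lv.py").read())
cv2.imwrite("pics/s5.png",cv2.resize(p["pixels"][130:330,180:390],None,fx=2.9,fy=2.9))
E
```

```text
0.67 [304. 227.] 2234 [ 0.532 -0.013  0.194] [[0.416, -0.152, 0.006], [0.645, 0.059, 0.245]]
0.29 [482. 408.] 1173 [0.409 0.437 0.021] [[0.387, 0.406, 0.0], [0.449, 0.466, 0.053]]
0.77 [318. 248.] 559 [0.514 0.055 0.182] [[0.432, -0.043, 0.006], [0.544, 0.06, 0.201]]
0.44 [286. 362.] 506 [0.657 0.153 0.019] [[0.632, 0.128, 0.004], [0.682, 0.177, 0.029]]
0.03 58 [31. 48. 70.]
0.04 68 [32. 53. 69.]
0.05 72 [32. 55. 71.]
0.06 76 [33. 55. 71.]
0.07 74 [31. 54. 71.]
0.08 72 [33. 55. 71.]
```

View pics/s5.png

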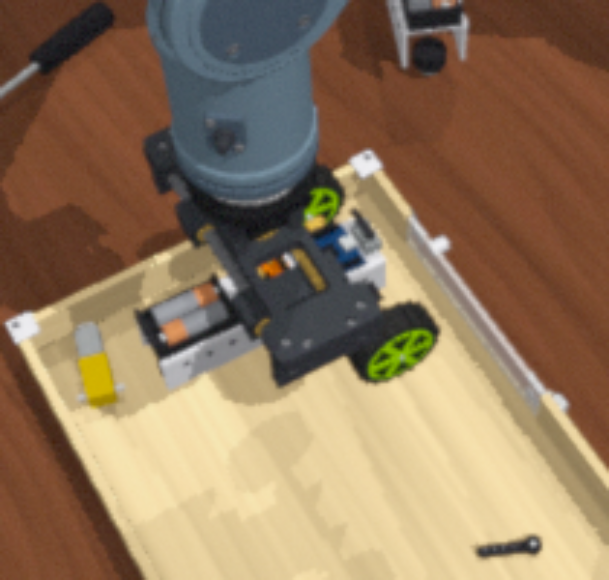

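The rover is level well above the pen: wheel at (400,345), underside about 138 mm up. The gate is shut. Holding still for about 5 s.

apply_moves:
  targets:
    - {"dx": 0, "dy": 0, "dz": 0, "ax": 0, "ay": 0, "az": 0, "claw": 3.5}
    - {"dx": 0, "dy": 0, "dz": 0, "ax": 0, "ay": 0, "az": 0, "claw": 3.5}
    - {"dx": 0, "dy": 0, "dz": 0, "ax": 0, "ay": 0, "az": 0, "claw": 3.5}
    - {"dx": 0, "dy": 0, "dz": 0, "ax": 0, "ay": 0, "az": 0, "claw": 3.5}
    - {"dx": 0, "dy": 0, "dz": 0, "ax": 0, "ay": 0, "az": 0, "claw": 3.5}
    - {"dx": 0, "dy": 0, "dz": 0, "ax": 0, "ay": 0, "az": 0, "claw": 3.5}
    - {"dx": 0, "dy": 0, "dz": 0, "ax": 0, "ay": 0, "az": 0, "claw": 3.5}
    - {"dx": 0, "dy": 0, "dz": 0, "ax": 0, "ay": 0, "az": 0, "claw": 3.5}
    - {"dx": 0, "dy": 0, "dz": 0, "ax": 0, "ay": 0, "az": 0, "claw": 3.5}
    - {"dx": 0, "dy": 0, "dz": 0, "ax": 0, "ay": 0, "az": 0, "claw": 3.5}

```text
clock: 8.43
tool_pos: [0.561, -0.0248, 0.1557]
tcp_rot: [-3.142, 0.0, 3.036]
contact_force: [-0.2, 0.4, -3.3]
gripper_width: 0.0398
grasp_force: 30.0
```

apply_moves:
  targets:
    - {"dx": 0, "dy": 0, "dz": 0, "ax": 0, "ay": 0, "az": 0, "claw": 3.5}
    - {"dx": 0, "dy": 0, "dz": 0, "ax": 0, "ay": 0, "az": 0, "claw": 3.5}
    - {"dx": 0, "dy": 0, "dz": 0, "ax": 0, "ay": 0, "az": 0, "claw": 3.5}
    - {"dx": 0, "dy": 0, "dz": 0, "ax": 0, "ay": 0, "az": 0, "claw": 3.5}
    - {"dx": 0, "dy": 0, "dz": 0, "ax": 0, "ay": 0, "az": 0, "claw": 3.5}
    - {"dx": 0, "dy": 0, "dz": 0, "ax": 0, "ay": 0, "az": 0, "claw": 3.5}
    - {"dx": 0, "dy": 0, "dz": 0, "ax": 0, "ay": 0, "az": 0, "claw": 3.5}
    - {"dx": 0, "dy": 0, "dz": 0, "ax": 0, "ay": 0, "az": 0, "claw": 3.5}
    - {"dx": 0, "dy": 0, "dz": 0, "ax": 0, "ay": 0, "az": 0, "claw": 3.5}
    - {"dx": 0, "dy": 0, "dz": 0, "ax": 0, "ay": 0, "az": 0, "claw": 3.5}

```text
clock: 9.27
tool_pos: [0.561, -0.0248, 0.1557]
tcp_rot: [-3.142, 0.0, 3.036]
contact_force: [-0.0, -0.2, -2.2]
gripper_width: 0.0395
grasp_force: 30.0
```

apply_moves:
  targets:
    - {"dx": 0, "dy": 0, "dz": 0, "ax": 0, "ay": 0, "az": 0, "claw": 3.5}
    - {"dx": 0, "dy": 0, "dz": 0, "ax": 0, "ay": 0, "az": 0, "claw": 3.5}
    - {"dx": 0, "dy": 0, "dz": 0, "ax": 0, "ay": 0, "az": 0, "claw": 3.5}
    - {"dx": 0, "dy": 0, "dz": 0, "ax": 0, "ay": 0, "az": 0, "claw": 3.5}
    - {"dx": 0, "dy": 0, "dz": 0, "ax": 0, "ay": 0, "az": 0, "claw": 3.5}
    - {"dx": 0, "dy": 0, "dz": 0, "ax": 0, "ay": 0, "az": 0, "claw": 3.5}
    - {"dx": 0, "dy": 0, "dz": 0, "ax": 0, "ay": 0, "az": 0, "claw": 3.5}
    - {"dx": 0, "dy": 0, "dz": 0, "ax": 0, "ay": 0, "az": 0, "claw": 3.5}
    - {"dx": 0, "dy": 0, "dz": 0, "ax": 0, "ay": 0, "az": 0, "claw": 3.5}
    - {"dx": 0, "dy": 0, "dz": 0, "ax": 0, "ay": 0, "az": 0, "claw": 3.5}

```text
clock: 10.1
tool_pos: [0.561, -0.0248, 0.1557]
tcp_rot: [-3.142, 0.0, 3.036]
contact_force: [0.5, 0.1, -2.8]
gripper_width: 0.0399
grasp_force: 30.0
```

apply_moves:
  targets:
    - {"dx": 0, "dy": 0, "dz": 0, "ax": 0, "ay": 0, "az": 0, "claw": 3.5}
    - {"dx": 0, "dy": 0, "dz": 0, "ax": 0, "ay": 0, "az": 0, "claw": 3.5}
    - {"dx": 0, "dy": 0, "dz": 0, "ax": 0, "ay": 0, "az": 0, "claw": 3.5}
    - {"dx": 0, "dy": 0, "dz": 0, "ax": 0, "ay": 0, "az": 0, "claw": 3.5}
    - {"dx": 0, "dy": 0, "dz": 0, "ax": 0, "ay": 0, "az": 0, "claw": 3.5}
    - {"dx": 0, "dy": 0, "dz": 0, "ax": 0, "ay": 0, "az": 0, "claw": 3.5}
    - {"dx": 0, "dy": 0, "dz": 0, "ax": 0, "ay": 0, "az": 0, "claw": 3.5}
    - {"dx": 0, "dy": 0, "dz": 0, "ax": 0, "ay": 0, "az": 0, "claw": 3.5}
    - {"dx": 0, "dy": 0, "dz": 0, "ax": 0, "ay": 0, "az": 0, "claw": 3.5}
    - {"dx": 0, "dy": 0, "dz": 0, "ax": 0, "ay": 0, "az": 0, "claw": 3.5}

```text
clock: 10.93
tool_pos: [0.561, -0.0248, 0.1557]
tcp_rot: [-3.142, -0.0, 3.036]
contact_force: [0.3, 0.2, -2.5]
gripper_width: 0.0398
grasp_force: 30.0
```

apply_moves:
  targets:
    - {"dx": 0, "dy": 0, "dz": 0, "ax": 0, "ay": 0, "az": 0, "claw": 3.5}
    - {"dx": 0, "dy": 0, "dz": 0, "ax": 0, "ay": 0, "az": 0, "claw": 3.5}
    - {"dx": 0, "dy": 0, "dz": 0, "ax": 0, "ay": 0, "az": 0, "claw": 3.5}
    - {"dx": 0, "dy": 0, "dz": 0, "ax": 0, "ay": 0, "az": 0, "claw": 3.5}
    - {"dx": 0, "dy": 0, "dz": 0, "ax": 0, "ay": 0, "az": 0, "claw": 3.5}
    - {"dx": 0, "dy": 0, "dz": 0, "ax": 0, "ay": 0, "az": 0, "claw": 3.5}
    - {"dx": 0, "dy": 0, "dz": 0, "ax": 0, "ay": 0, "az": 0, "claw": 3.5}
    - {"dx": 0, "dy": 0, "dz": 0, "ax": 0, "ay": 0, "az": 0, "claw": 3.5}
    - {"dx": 0, "dy": 0, "dz": 0, "ax": 0, "ay": 0, "az": 0, "claw": 3.5}
    - {"dx": 0, "dy": 0, "dz": 0, "ax": 0, "ay": 0, "az": 0, "claw": 3.5}

```text
clock: 11.77
tool_pos: [0.561, -0.0248, 0.1557]
tcp_rot: [-3.142, 0.0, 3.036]
contact_force: [-0.1, -0.2, -2.7]
gripper_width: 0.0395
grasp_force: 30.0
```

```bash
python3 lv.py | tail -6; python3 -c "
from cell import bot
s=bot.sense();print(s['clock'],s['tool_pos'],s['qvel'],s['grasp_force'],s['contact_force'])
print(bot.finish_job())"
```

```text
0.03 59 [32. 51. 70.]
0.04 70 [32. 53. 70.]
0.05 71 [32. 53. 71.]
0.06 71 [32. 54. 70.]
0.07 75 [32. 54. 70.]
0.08 66 [33. 54. 72.]
11.9667 [ 0.56097094 -0.02480029  0.15570163] [ 0.0013735   0.0015985  -0.00036939  0.00102296 -0.00075762 -0.00039689
 -0.00101529] 29.96274344623089 [ 0.58080039  0.4352536  -2.94876673]
the job is handed in; nothing more can be done
None
```

I lifted the rover out of the pen by its channel sides and held it level and still, its lowest part about 137 mm above the table, for over 4 s; I handed the job in at 12 s with it still in the gripper (no verdict came back).

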